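# Load the long T-bracket into the inclined nest

## Robot

A 6-joint arm with a two-finger parallel gripper is mounted at the origin on the work surface. World frame = base frame: x ahead of the robot, y to its left, z up, the work surface at z = 0. Lengths are in m, angles in rad, forces in N, time in s.
With the tool pointing down it reaches from about 0.35 to 0.775 m from the base axis. Payload 5.5 kg.
Tool frame: the origin (TCP) lies at the very end of the fingers, on their centre line; the grasp point (between the pads) lies 19 mm behind it; z points along the fingers, y is the line along which they close (so a half turn about z gives the same grasp; the last joint's range is limited). The gripper opens to 85 mm and grips with 20 to 120 N. Pads are 22 mm wide; open, the fingers measure 114 mm over their backs; the gripper's body (76 mm by 85 mm) begins 54 mm behind the grasp point. The pads swing forward as they close: fully open they stand 13 mm farther back than shut.
Start: joints at [-1.425, 0.313, 0.046, 1.304, 0, 1.431], TCP at [0.162, -0.552, 0.231] pointing down, gripper open.
Joint ranges: [-2.76, 2.76], [-0.86, 1.69], [-1.03, 1.26], [-2.2, 2.34], [-1.47, 1.5], [-3.14, 3.14]. Speed limits (rad/s): [2.57, 2.57, 3.14, 3.14, 3.14, 3.14].

## Interface

Orientations are given as a unit quaternion [w, x, y, z].
In Python, from workcell import env, viewer, nets gives the robot as it stands. The module is installed in compiled form; this text tells all that it offers.
- The arm moves only by the shell command python3 -m creep 'ROWS' [OPENING] [FORCE]. ROWS is one flat JSON list of numbers that holds 1 to 8 rows one after another, with no inner brackets; each row has 6 numbers: dx, dy, dz in parts of the range, where 1.0 means 0.6 m, then a rotation vector rx, ry, rz in normalised numbers (1 is pi rad); each row is the pose to reach, as a shift and turn from the pose commanded when the command began, along the tool's axes at that moment; what a row does not reach only later rows make up. A row lasts 1/8 s, in which the tool goes at most 0.0625 m and 0.188 rad, less where a joint would pass 70% of its speed; a pose out of reach is approached as far as the arm can. OPENING is the finger opening in m, set as the command begins (- or left out keeps the last). The fingers move at their own pace and stop on an object; FORCE is the grip in N (left out, the last holds). Time passes only in rows, so rows that do not move let the fingers close. It prints the time, the measured TCP pose, the force, the opening and the grip force at its end. A shift or turn number past 1, either way, is cut back to 1. Input that does not fit is refused with a message, and nothing moves.
- env.get_state(): the state, without advancing time (a new reading comes with each control period).
- viewer.read_camera(name): name is "scene" or "top"; returns a dict with "image" (480x640x3 uint8, red, green, blue), "K" (3x3 intrinsics, pixels), "D" ([k1, k2, p1, p2, k3] as OpenCV has them; the pictures are not rectified), "R" (3x3) and "t" (3): a world point X has camera coordinates R X + t. Camera axes: x right, y down, z forward; pixel columns grow to the right and rows downward; lengths in m; the calibration is good to about 2 mm. A picture is of the moment at which its call begins. There is no depth.
- env.hand_in(): hands the job in; it is judged then, once.
Trained networks look in a picture, given as the dict that the camera call returned (one of the last four; its "shot" number tells which), for a name from the list of things; names that differ only in an ending like _2 or _b are one class to them, and where a whole thing is asked for, a point or a joint stands for the part that bears it (a point fixed in the world has none). Each returns a list of dicts, best first, with "confidence" (0 to 1); they miss things now and then, are a little off and sometimes report something else, mostly with a low value. They report only what shows in the picture. A call takes as long as a camera call. They do not tell look-alikes from the thing itself.
- nets.outline_of(label, picture): "region" (480x640 bool, what is visible of it) and "box" ([left, top, right, bottom] in pixels, round what is visible of it).
The state is a dict: "clock": time; "joint_pos": joint angles; "qvel": joint speeds; "tau": joint torques, N m; "tcp_pos": TCP position; "orientation": TCP orientation; "wrist_force": force on the tool from outside, world axes, zero at the start; "ft_torque": the same for the moment, N m; "finger_gap": finger opening in m; "grip_force": force on a finger pad.
Only numpy, scipy, OpenCV 4.12 (cv2) and the standard library are available. Lean on these libraries where they do the work, as an engineer would, in place of code of your own. Each camera call takes 0.05 s, during which the arm holds its last target. There are 200 camera calls.

## Task

Take the long T-shaped bracket and lay it gently, rib up and lengthwise to the side rail, on the upper part of the sloping plate, clear of the rail and the brass ejector, and let go so that it slides down by itself into the corner against both. Then, push with the fingers on the uphill end of the bracket, along the rail, until the stiff ejector is felt to be fully back on its stop, and hold it there for a second with a steady push of about 15 N (never over 30 N). Leave it fully home and untouched, and leave everything else on the bench where it is.

Things in the scene. Friction and masses are not known exactly. Their poses are not given: they have to be found in the camera images.
- bracket: Long aluminium T-bracket, loose, rib up. Base 80 (x) x 56 (y) x 10 (z) mm; on it a rib 14 mm thick and 28 mm high runs along x over the full 80 mm, centred in y (38 mm high in all). Alike either way round. 0.15 to 0.28 kg. Origin: centre of its underside; x along the rib, z up. Similar parts lie near: a shorter one and one without a rib.
- nest: Dark steel fixture fixed to the bench: foot 250 x 210 x 12 mm, with the sloping plate, rail and ejector. Origin: centre of the foot's underside. The ejector's rigid end stop is adjustable, set differently each time (its face then at plate x -6 to +6 mm), and can not be seen or read, only felt: the push rises sharply above 6 N. Behind it a fixed block, 66 mm wide, 30 mm high, plate x 21 to 39.
- plate: Sloping coated plate on the nest, slippery (friction about 0.06), tilted 30 degrees. Origin: on its upper surface (z = 0). x: downhill along the rail to the ejector; y: downhill to the rail, whose inner face is at y 0; z: square off the plate. x drops 0.37, y 0.34 mm per mm. Spans x -195 to +40, y -160 to +25 mm. A bracket lengthwise against rail and ejector has y -28, z 0.
- rail_end (a point): Uphill end of the aluminium side rail, on its inner face at the plate's surface (plate x -170, y 0, z 0 mm). The rail runs along plate x from here to +5 mm; it is 16 mm thick (plate y 0 to 16) and 16 mm high.
- ejector: Brass pad at the plate's low end, 56 mm wide, 1 to 27 mm above the plate. Origin: middle of the foot of its uphill face, at plate y -28, z 0 mm, x -22 to -6 at the start; axes as the plate's. It slides back along plate x, takes about 6 N to move, has no spring and stays where it is left. The bracket's weight does not move it; a landing bracket may knock it back a few mm.
- short_bracket: T-shaped aluminium bracket like the task's one, but only 46 mm long (same 56 mm wide base, rib 14 mm, height 38 mm). Leave alone. Origin: centre of its underside
- flat_plate: flat aluminium plate 80 x 56 x 10 mm without a rib. Leave alone. Origin: centre of its underside
- collar: steel ring, 36 mm outside, 16 mm high. Leave alone. Origin: centre of its underside
- screwdriver: screwdriver lying on the bench. Leave alone. Origin: under its middle
- oil_bottle: white bottle with black cap, 44 mm across, 110 mm high, standing. Leave alone. Origin: centre of its underside
Mind the look-alikes: they are no part of the job. Leave any brown or orange look-alike of the bracket alone.

How it is judged:
By the outcome, as a careful person would: the job done as asked, in the order asked, and still so for the second after the job is handed in, with the robot touching nothing.
It also fails if it takes over 70 s, if anything falls off the work surface, if the arm or the gripper's body presses on something with over 40 N, if the wrist force passes 120 N, or if a joint passes its speed limit or range.

## Working session

There is one attempt and no reset: what is moved stays moved. The work goes in short steps, Python scripts to look and compute and a shell command to move; the robot and the scene stay as the last step left them, time stands still between calls to the robot, and variables do not carry over. Pictures are saved under pics/ and viewed, at most 10 in all, crops included, and the job is handed in when it is done.

```bash
mkdir -p pics; python3 - <<'E'
from workcell import env, viewer, nets
import cv2,numpy as np,pickle
for n in ("scene","top"):
    p=viewer.read_camera(n); cv2.imwrite(f"pics/{n}0.png",p["image"][:,:,::-1])
    out={}
    for l in ["bracket","ejector","nest","plate","short_bracket","flat_plate"]:
        r=nets.outline_of(l,p); out[l]=r
        print(n,l,[(round(q["confidence"],2),[int(v) for v in q["box"]]) for q in r])
    pickle.dump((p,out),open(f"{n}0.pkl","wb"))
    print(p["K"],p["D"],p["R"],p["t"])
print(env.get_state())
E
```

```text
scene bracket [(0.96, [259, 203, 293, 243]), (0.84, [318, 191, 350, 226]), (0.81, [250, 156, 287, 190])]
scene ejector [(0.55, [350, 317, 374, 334])]
scene nest [(0.55, [291, 210, 441, 374])]
scene plate [(0.69, [293, 209, 435, 359])]
scene short_bracket [(0.59, [196, 180, 224, 210])]
scene flat_plate [(0.8, [176, 235, 214, 271])]
[[540.03181275   0.         309.70832941]
 [  0.         540.03181275 241.86794685]
 [  0.           0.           1.        ]] [-0.12268351  0.          0.          0.          0.        ] [[-0.56251328  0.82676535  0.00615364]
 [ 0.65750091  0.45183711 -0.60293928]
 [-0.50126975 -0.33511533 -0.79776335]] [ 0.2758091  -0.28034328  1.4703836 ]
top bracket [(0.96, [372, 260, 400, 300]), (0.76, [423, 317, 453, 359]), (0.58, [326, 310, 365, 352])]
top ejector [(0.81, [221, 193, 250, 210]), (0.35, [353, 189, 372, 208])]
top nest [(0.88, [201, 178, 313, 309])]
top plate [(0.79, [202, 176, 305, 295])]
top short_bracket [(0.61, [457, 260, 485, 288])]
top flat_plate [(0.78, [423, 189, 456, 230])]
[[552.09544769   0.         327.69591149]
 [  0.         552.09544769 
[... 267 characters left out ...]
6]
{'clock': 0.7, 'joint_pos': array([-1.42458800e+00,  3.13170650e-01,  4.61184076e-02,  1.30360111e+00,
        5.12534018e-05,  1.43119018e+00]), 'qvel': array([ 0.00081086,  0.00044379, -0.00055412,  0.00066177, -0.00213523,
       -0.00090946]), 'tau': array([-1.36960691e-03, -4.80292797e+01,  2.98745137e+01, -3.40324914e-05,
       -1.50602377e-04, -3.31584957e-06]), 'tcp_pos': array([ 0.16212476, -0.55172435,  0.23134744]), 'orientation': array([7.14028194e-05, 9.89806124e-01, 1.42421317e-01, 2.58625484e-05]), 'wrist_force': array([ 0.21407355, -1.63142441, -1.00314533]), 'ft_torque': array([ 0.02518572, -0.00298393,  0.03765611]), 'grip_force': 0.0, 'finger_gap': 0.08531215748196525}
```

View pics/scene0.png

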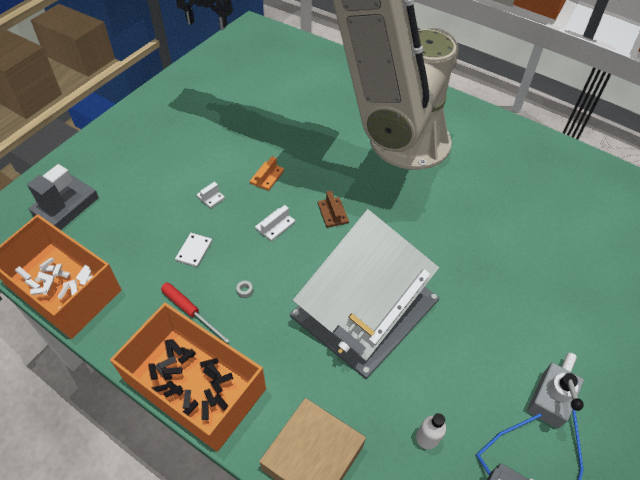

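View pics/top0.png

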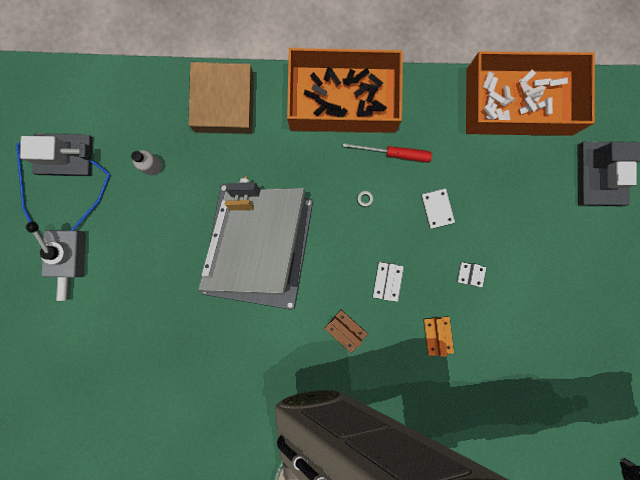

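The scene view shows the bracket at about (275,223), and the nest with its ejector at about (361,325). In the top view the bracket is at (386,281), the ejector at (238,204), and the rail runs along the left edge of the plate. I'll zoom in on both.

```bash
python3 - <<'E'
import cv2
a=cv2.imread("pics/top0.png")[175:312,192:412]; cv2.imwrite("pics/tz.png",cv2.resize(a,None,fx=3.6,fy=3.6,interpolation=cv2.INTER_CUBIC))
a=cv2.imread("pics/scene0.png")[195:380,250:450]; cv2.imwrite("pics/sz.png",cv2.resize(a,None,fx=3.2,fy=3.2,interpolation=cv2.INTER_CUBIC))
E
```

```text
(no output)
```

View pics/tz.png

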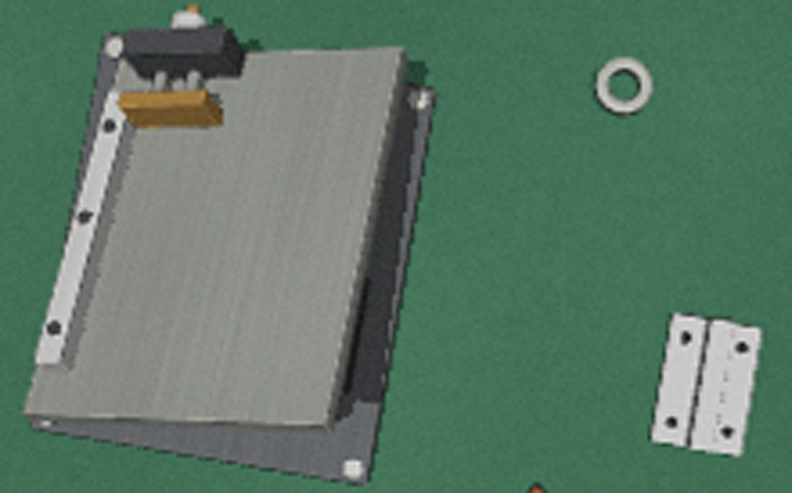

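View pics/sz.png

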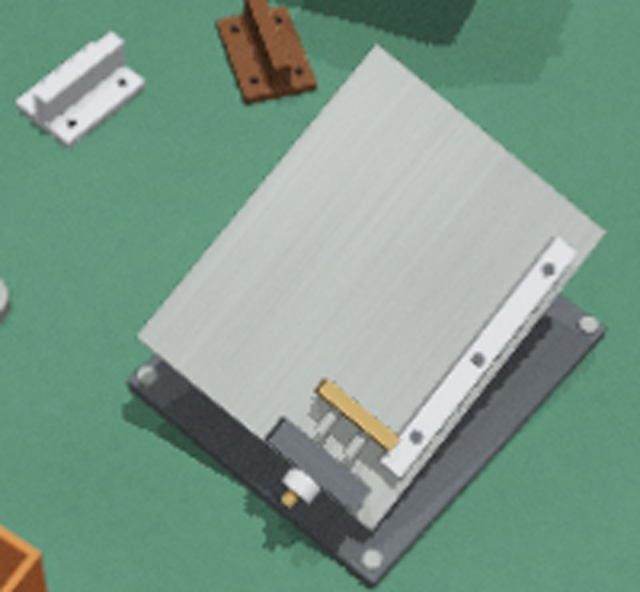

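The zooms show the following (crop pixels):
- **Plate corners:** top crop at (26,413), (330,424) and (404,48). Scene crop at (377,44), (605,232), (138,337) and (372,530).
- **Rail end, top edge:** top crop at (60,363), scene crop at (557,237).
- **Ejector, uphill foot:** top crop at (140,127)–(222,125).
- **Bracket base corners:** top crop at (675,314), (761,328), (742,455) and (652,439).

Next I'll fit the poses.

```bash
cat > h.py <<'E'
import numpy as np,cv2,pickle
from scipy.optimize import least_squares
from scipy.spatial.transform import Rotation as Ro
C={n:pickle.load(open(f"{n}0.pkl","rb"))[0] for n in("top","scene")}
def proj(n,X):
    c=C[n]; return cv2.projectPoints(np.atleast_2d(np.asarray(X,float)),cv2.Rodrigues(c["R"])[0],c["t"],c["K"],c["D"])[0][:,0]
def px(n,u):
    u=np.array(u,float); return (u+.5)/3.6-.5+[192,175] if n=="top" else (u+.5)/3.2-.5+[250,195]
def Rplate(yaw):
    # rows of world z in plate axes: (-.37,-.34,c)
    a,b=-.37,-.34; s=.5/np.hypot(a,b); a*=s;b*=s
    x=np.array([np.sqrt(1-a*a),0,a]); zw=np.array([0,0,1.])
    # y with z comp b, perp to x
    yx=-a*b/x[0]; y=np.array([yx,np.sqrt(1-b*b-yx*yx),b]); z=np.cross(x,y)
    return Ro.from_euler('z',yaw).as_matrix()@np.c_[x,y,z]
E
cat > fit.py <<'E'
from h import *
P=[("top",(-195,25,0),(26,413)),("top",(-195,-160,0),(330,424)),("top",(40,-160,0),(404,48)),
("top",(-170,0,16),(61,364)),("top",(-170,16,16),(36,363)),
("scene",(-195,-160,0),(377,44)),("scene",(-195,25,0),(605,232)),("scene",(40,-160,0),(138,337)),("scene",(40,25,0),(372,530)),
("scene",(-170,0,16),(557,237)),("scene",(-170,16,16),(577,250)),("scene",(5,0,16),(380,462)),("scene",(5,16,16),(402,477))]
def res(p):
    R=Rplate(p[3]); return np.concatenate([proj(n,R@(np.array(X)/1e3)+p[:3])[0]-px(n,u) for n,X,u in P])
best=min((least_squares(res,[.5,.15,.1,y],loss='soft_l1') for y in np.arange(-3,3.2,.7)),key=lambda r:r.cost)
print("plate",best.x.round(4)); print(res(best.x).reshape(-1,2).round(1).tolist())
pp=best.x; R=Rplate(pp[3]); print(R.round(3).tolist())
# ejector x
E=[("top",(-56,0),(222,125)),("top",(0,0),(140,127)),("scene",(-56,27),(322,380)),("scene",(0,27),(400,438))]
f=lambda q:np.concatenate([proj(n,R@np.array([q[0],a[0]/1e3+0*q[0],max(a[1],1)/1e3])+pp[:3])[0]-px(n,u) for n,a,u in E])
e=least_squares(f,[-.01]); print("ej",e.x,f(e.x).reshape(-1,2).round(1).tolist())
B=[("top",(40,28),(675,314)),("top",(40,-28),(761,328)),("top",(-40,-28),(742,455)),("top",(-40,28),(652,439))]
S=[("scene",(17,101)),("scene",(68,137)),("scene",(145,82))]
# scene corners: left=far-x? assign by nearest
def bres(p,full=True):
    Rb=Ro.from_euler('z',p[3]).as_matrix(); o=[]
    for n,a,u in B: o.append(proj(n,Rb@np.array([a[0],a[1],0])/1e3+p[:3])[0]-px(n,u))
    cs=np.array([proj("scene",Rb@np.array([i*40,j*28,0])/1e3+p[:3])[0] for i in(1,-1) for j in(1,-1)])
    for n,u in S:
        d=cs-px(n,u); o.append(d[np.argmin((d**2).sum(1))])
    return np.concatenate(o)
b=min((least_squares(bres,[.39,-.13,.01,y],loss='soft_l1') for y in(-.2,0,.2)),key=lambda r:r.cost)
print("br",b.x.round(4),bres(b.x).reshape(-1,2).round(1).tolist())
np.save("fit.npy",np.r_[pp,e.x,b.x])
E
python3 fit.py
```

```text
plate [ 0.6066  0.2179  0.0545 -0.1444]
[[-0.9, 0.9], [-0.9, 0.5], [-1.0, -0.0], [-0.5, 0.2], [-0.5, 0.3], [-0.9, 0.4], [-0.4, -0.1], [-0.6, 0.2], [-0.1, -0.0], [-0.5, -0.5], [-0.5, 0.6], [-0.2, -0.5], [-0.6, 0.0]]
[[0.92, 0.001, 0.392], [-0.134, 0.941, 0.311], [-0.368, -0.338, 0.866]]
ej [-0.01058366] [[-0.4, 0.3], [-1.2, 0.2], [1.1, 0.4], [-0.5, 0.8]]
br [ 0.4502 -0.129   0.0048 -0.1528] [[-0.7, -0.2], [0.1, 0.2], [-0.4, 0.4], [-0.2, 0.5], [-0.9, -0.2], [-0.3, 1.4], [-0.5, -0.8]]
```

```bash
cat > go.py <<'E'
# go.py b|p x y z(mm) [opt yaw extra]: tool-axes shift to a TCP target in bracket-heading world frame (w) or plate frame (p)
import sys; from h import *
from workcell import env
F=np.load("fit.npy"); s=env.get_state()
q=s["orientation"]; T=Ro.from_quat([q[1],q[2],q[3],q[0]]).as_matrix(); t=s["tcp_pos"]
x=np.array([float(v) for v in sys.argv[2:5]])/1e3
flip=np.diag([1,-1,-1.])
if sys.argv[1]=="b": Rb=Ro.from_euler('z',F[8]).as_matrix(); X=Rb@x+[F[5],F[6],0]; 
else: Rb=Rplate(F[3]); X=Rb@x+F[:3]
G=Rb@flip
if len(sys.argv)>5: G=G@Ro.from_euler('xyz',[float(v) for v in sys.argv[5:8]]).as_matrix()
print("target",X.round(4),"plateTCP",((t-F[:3])@Rplate(F[3])*1e3).round(1))
print("row",(T.T@(X-t)).round(4).tolist(),Ro.from_matrix(T.T@G).as_rotvec().round(4).tolist())
print("F",s["wrist_force"].round(1),"Fplate",(s["wrist_force"]@Rplate(F[3])).round(1),"j",s["joint_pos"].round(2),"gap",round(s["finger_gap"],4),round(s["clock"],2))
E
python3 go.py b 0 0 90
```

```text
target [ 0.4502 -0.129   0.09  ] plateTCP [-371.  -784.7 -260.1]
row [0.3956, -0.3244, 0.1413] [0.0001, -0.0001, 0.4387]
F [ 0.2 -1.6 -1. ] Fplate [ 0.8 -1.2 -1.3] j [-1.42  0.31  0.05  1.3   0.    1.43] gap 0.0853 0.7
```

The manual's scale: shifts go in shares of 0.6 m and turns go in shares of pi rad. Converting my numbers, 0.3956 m / 0.6 = 0.6593, -0.3244 m / 0.6 = -0.5407, 0.4387 rad / 3.1416 = 0.1396.

```bash
python3 -m creep '[0.6593,-0.5407,0.1333,0,0,0.1396,0.6593,-0.5407,0.1333,0,0,0.1396,0.6593,-0.5407,0.1333,0,0,0.1396,0.6593,-0.5407,0.1333,0,0,0.1396,0.6593,-0.5407,0.1333,0,0,0.1396,0.6593,-0.5407,0.1333,0,0,0.1396,0.6593,-0.5407,0.1333,0,0,0.1396,0.6593,-0.5407,0.2355,0,0,0.1396]' 0.06
python3 go.py b 0 0 16
```

```text
clock: 1.7
tcp_pos: [0.4343, -0.1565, 0.1234]
orientation: [0.001, 0.997, -0.076, 0.003]
wrist_force: [0.9, -1.0, -0.1]
finger_gap: 0.0597
grip_force: 0.0
target [ 0.4502 -0.129   0.016 ] plateTCP [-133.8 -375.8 -124.2]
row [0.0109, -0.0298, 0.1074] [0.0025, -0.0066, 0.0014]
F [ 0.9 -1.  -0.1] Fplate [ 1.  -0.9 -0. ] j [-0.52  0.16 -0.43  0.97  0.    2.77] gap 0.0597 1.7
```

The last joint would run out of range at the nest, so I'll use the half-turn grasp instead.

Scaled: -1.5 rad / 3.1416 = -0.4775.

```bash
sed -i 's/flip=np.diag(\[1,-1,-1.\])/flip=np.diag([-1,1,-1.])/' h.py go.py
python3 -m creep '[0,0,0,0,0,-0.4775,0,0,0,0,0,-0.4775,0,0,0,0,0,-0.4775,0,0,0,0,0,-0.4775,0,0,0,0,0,-0.4775,0,0,0,0,0,-0.4775,0,0,0,0,0,-0.4775,0,0,0,0,0,-0.4775]'
python3 go.py b 0 0 30
```

```text
clock: 2.7
tcp_pos: [0.431, -0.1573, 0.1217]
orientation: [0.0, 0.78, 0.626, 0.0]
wrist_force: [-0.1, -0.1, 0.5]
finger_gap: 0.06
grip_force: 0.0
target [ 0.4502 -0.129   0.03  ] plateTCP [-136.1 -376.1 -127.2]
row [0.0318, 0.0126, 0.0917] [0.0001, 0.0005, -1.6355]
F [-0.1 -0.1  0.5] Fplate [-0.3 -0.2  0.4] j [-0.53  0.16 -0.44  0.98 -0.    1.26] gap 0.06 2.7
```

Scaled: 0.04 m / 0.6 = 0.0667, 0.0318 m / 0.6 = 0.053, -1.6355 rad / 3.1416 = -0.5206.

```bash

python3 -m creep '[0.053,0.021,0.0667,0,0,-0.5206,0.053,0.021,0.0667,0,0,-0.5206,0.053,0.021,0.0667,0,0,-0.5206,0.053,0.021,0.0667,0,0,-0.5206,0.053,0.021,0.0667,0,0,-0.5206,0.053,0.021,0.0667,0,0,-0.5206,0.053,0.021,0.0667,0,0,-0.5206,0.053,0.021,0.0667,0,0,-0.5206]'
python3 -m creep '[0,0,0,0,0,-0.0477,0,0,0,0,0,-0.0477]'
python3 go.py b 0 0 15
```

```text
clock: 3.7
tcp_pos: [0.4504, -0.1291, 0.0817]
orientation: [0.0, 0.144, 0.99, -0.0]
wrist_force: [-1.1, -0.9, 0.1]
finger_gap: 0.06
grip_force: 0.0
clock: 3.95
tcp_pos: [0.4504, -0.1291, 0.0817]
orientation: [0.0, 0.073, 0.997, -0.0]
wrist_force: [-0.8, 0.7, -0.1]
finger_gap: 0.0599
grip_force: 0.0
target [ 0.4502 -0.129   0.015 ] plateTCP [-107.3 -335.9 -145.5]
row [0.0002, 0.0001, 0.0667] [-0.0002, 0.0004, 0.0067]
F [-0.8  0.7 -0.1] Fplate [-0.8  0.7 -0.2] j [-0.45  0.21 -0.48  0.88 -0.   -0.3 ] gap 0.0599 3.95
```

```bash
python3 - <<'E'
from workcell import viewer
import cv2
a=viewer.read_camera("scene")["image"][150:270,200:360,::-1]; cv2.imwrite("pics/g1.png",cv2.resize(a,None,fx=4,fy=4,interpolation=cv2.INTER_CUBIC))
E
```

```text
(no output)
```

View pics/g1.png

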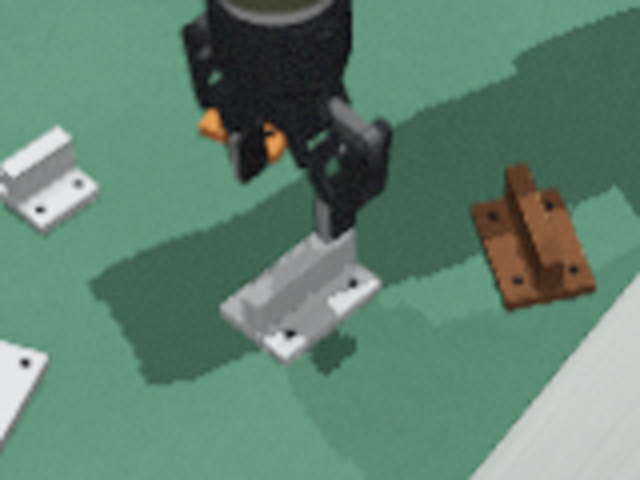

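The crop shows the open fingers astride the bracket, with the rib running from about (255,290) to (345,240) between the finger tips at (335,225) and (250,175). The look-alikes are clear. I'll descend and grip.

Scaled: 0.065 m / 0.6 = 0.1083, 0.05 m / 0.6 = 0.0833.

```bash

python3 -m creep '[0,0,0.05,0,0,0,0,0,0.0833,0,0,0,0,0,0.1083,0,0,0,0,0,0.1083,0,0,0]'
python3 -m creep '[0,0,0,0,0,0,0,0,0,0,0,0,0,0,0,0,0,0,0,0,0,0,0,0,0,0,0,0,0,0]' 0.0 40
```

```text
clock: 4.5
tcp_pos: [0.4492, -0.1286, 0.0156]
orientation: [-0.001, 0.073, 0.997, 0.0]
wrist_force: [-0.7, -0.6, 1.2]
finger_gap: 0.0601
grip_force: 0.0
clock: 5.12
tcp_pos: [0.451, -0.1293, 0.0174]
orientation: [0.001, 0.072, 0.997, -0.0]
wrist_force: [-1.0, 0.7, 5.2]
finger_gap: 0.0132
grip_force: 40.1
```

Scaled: -0.21 m / 0.6 = -0.35, -0.18 m / 0.6 = -0.3.

```bash

python3 -m creep '[0,0,-0.0167,0,0,0,0,0,-0.1,0,0,0,0,0,-0.2,0,0,0,0,0,-0.3,0,0,0,0,0,-0.35,0,0,0,0,0,-0.35,0,0,0]'
python3 go.py p -120 -52 60
```

```text
clock: 5.88
tcp_pos: [0.4515, -0.1297, 0.2292]
orientation: [0.002, 0.072, 0.997, -0.001]
wrist_force: [-0.1, 0.7, -2.1]
finger_gap: 0.0133
grip_force: 39.6
target [0.5196 0.2036 0.1683] plateTCP [-160.5 -386.4  -17.5]
row [-0.0191, 0.3398, 0.0604] [0.3661, 0.3775, -0.0716]
F [-0.1  0.7 -2.1] Fplate [ 0.6  1.4 -1.7] j [-0.45  0.11 -0.22  1.24 -0.   -0.31] gap 0.0133 5.88
```

Scaled: 0.3398 m / 0.6 = 0.5663, -0.04 m / 0.6 = -0.0667, 0.3775 rad / 3.1416 = 0.1202.

```bash

python3 -m creep '[0,0.0333,-0.0833,0.1146,0.1178,-0.0223,-0.0318,0.5663,-0.0667,0.1165,0.1202,-0.0228,-0.0318,0.5663,-0.0667,0.1165,0.1202,-0.0228,-0.0318,0.5663,-0.0667,0.1165,0.1202,-0.0228,-0.0318,0.5663,-0.0667,0.1165,0.1202,-0.0228,-0.0318,0.5663,-0.0667,0.1165,0.1202,-0.0228,-0.0318,0.5663,-0.0667,0.1165,0.1202,-0.0228,-0.0318,0.5663,-0.0333,0.1165,0.1202,-0.0228]'
python3 go.py p -120 -52 40
```

```text
clock: 6.88
tcp_pos: [0.5183, 0.2056, 0.2448]
orientation: [-0.199, 0.033, 0.965, -0.167]
wrist_force: [0.8, -0.5, -1.8]
finger_gap: 0.013
grip_force: 39.9
target [0.5118 0.1974 0.1509] plateTCP [-149.6  -76.   126.4]
row [-0.0301, 0.0239, 0.0863] [0.0002, -0.0042, 0.0044]
F [ 0.8 -0.5 -1.8] Fplate [ 1.5  0.2 -1.4] j [ 0.32  0.75  0.65  1.97 -0.17  0.44] gap 0.013 6.88
```

Scaled: 0.096 m / 0.6 = 0.16, 0.09 m / 0.6 = 0.15, -0.004 rad / 3.1416 = -0.0013.

```bash

python3 -m creep '[-0.05,0.04,0.05,0,-0.0013,0.0013,-0.05,0.04,0.1,0,-0.0013,0.0013,-0.05,0.04,0.15,0,-0.0013,0.0013,-0.05,0.04,0.16,0,-0.0013,0.0013,-0.05,0.04,0.16,0,-0.0013,0.0013]'
python3 go.py p -120 -52 20
python3 - <<'E'
from workcell import viewer
import cv2
a=viewer.read_camera("scene")["image"][190:370,270:470,::-1]; cv2.imwrite("pics/g2.png",cv2.resize(a,None,fx=3.2,fy=3.2,interpolation=cv2.INTER_CUBIC))
E
```

```text
clock: 7.5
tcp_pos: [0.5075, 0.193, 0.1443]
orientation: [-0.197, 0.036, 0.965, -0.168]
wrist_force: [-0.6, 0.8, -1.8]
finger_gap: 0.0131
grip_force: 39.8
target [0.5039 0.1912 0.1336] plateTCP [-120.9  -53.9   31.2]
row [-0.0009, 0.0019, 0.0112] [0.0014, -0.0013, -0.0021]
F [-0.6  0.8 -1.8] Fplate [ 0.   1.3 -1.5] j [ 0.31  0.73  0.38  1.71 -0.17  0.43] gap 0.0131 7.5
```

View pics/g2.png

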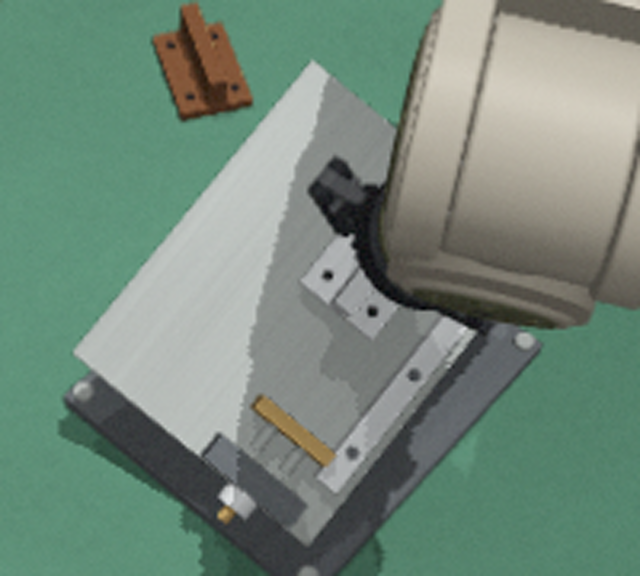

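The picture shows the bracket held lengthwise over the upper plate at about (345,295), clear of the rail and of the ejector at (293,430). I'll lower it by feel.

Scaled: 0.01 m / 0.6 = 0.0167, 0.005 m / 0.6 = 0.0083.

```bash

python3 -m creep '[0,0.0033,0.0083,0,0,0,0,0.0033,0.0167,0,0,0,0,0.0033,0.0167,0,0,0,0,0.0033,0.0167,0,0,0]'
python3 go.py p -120 -52 18
python3 -m creep '[0,0,0.0017,0,0,0,0,0,0.0033,0,0,0,0,0,0.0033,0,0,0]'
python3 go.py p -120 -52 18
```

```text
clock: 8.05
tcp_pos: [0.5053, 0.1933, 0.1366]
orientation: [-0.194, 0.036, 0.966, -0.166]
wrist_force: [3.9, 4.6, 7.2]
finger_gap: 0.0134
grip_force: 41.5
target [0.5031 0.1906 0.1319] plateTCP [-120.1  -51.    23.8]
row [-0.0001, -0.001, 0.0058] [0.004, 0.0048, -0.0019]
F [3.9 4.6 7.2] Fplate [0.4 1.9 9.2] j [ 0.31  0.73  0.35  1.68 -0.17  0.43] gap 0.0134 8.05
clock: 8.43
tcp_pos: [0.5054, 0.1933, 0.1366]
orientation: [-0.193, 0.036, 0.966, -0.166]
wrist_force: [5.7, 7.1, 15.6]
finger_gap: 0.0131
grip_force: 42.8
target [0.5031 0.1906 0.1319] plateTCP [-120.1  -51.    23.8]
row [-0.0, -0.001, 0.0058] [0.0054, 0.0077, -0.0021]
F [ 5.7  7.1 15.6] Fplate [-1.4  1.4 17.9] j [ 0.31  0.72  0.34  1.68 -0.17  0.43] gap 0.0131 8.43
```

Contact comes at tool z of about 23.8. That is about 6 mm above the estimate, the same bias as in the bracket fit. I'll ease off the push and release.

```bash

python3 -m creep '[0,0,-0.0033,0,0,0,0,0,-0.0042,0,0,0]'
python3 -m creep '[0,0,0,0,0,0,0,0,-0.0033,0,0,0,0,0,-0.0167,0,0,0,0,0,-0.0667,0,0,0,0,0,-0.1333,0,0,0,0,0,-0.1667,0,0,0,0,0,-0.1667,0,0,0]' 0.085
python3 go.py p -120 -28 80
python3 - <<'E'
from workcell import viewer
import cv2,pickle
for n in("scene","top"):
    p=viewer.read_camera(n); pickle.dump(p,open(f"{n}1.pkl","wb")); cv2.imwrite(f"pics/{n}1.png",p["image"][:,:,::-1])
a=cv2.imread("pics/scene1.png")[195:380,250:450]; a=cv2.resize(a,None,fx=2.2,fy=2.2)
b=cv2.imread("pics/top1.png")[175:312,192:342]; b=cv2.resize(b,(int(150*2.4),407))
cv2.imwrite("pics/c1.png",cv2.hconcat([a,b]))
E
```

```text
clock: 8.68
tcp_pos: [0.5053, 0.1932, 0.1367]
orientation: [-0.195, 0.036, 0.966, -0.167]
wrist_force: [4.2, 3.9, 5.7]
finger_gap: 0.0132
grip_force: 41.4
clock: 9.55
tcp_pos: [0.544, 0.2238, 0.2227]
orientation: [-0.196, 0.036, 0.966, -0.167]
wrist_force: [-0.3, -0.9, 0.4]
finger_gap: 0.0847
grip_force: 0.0
target [0.5275 0.2324 0.1775] plateTCP [-120.3  -51.4  123. ]
row [-0.0001, 0.0233, 0.043] [0.0024, 0.0019, -0.0017]
F [-0.3 -0.9  0.4] Fplate [-0.4 -1.  -0. ] j [ 0.34  0.83  0.75  1.99 -0.16  0.45] gap 0.0847 9.55
```

View pics/c1.png

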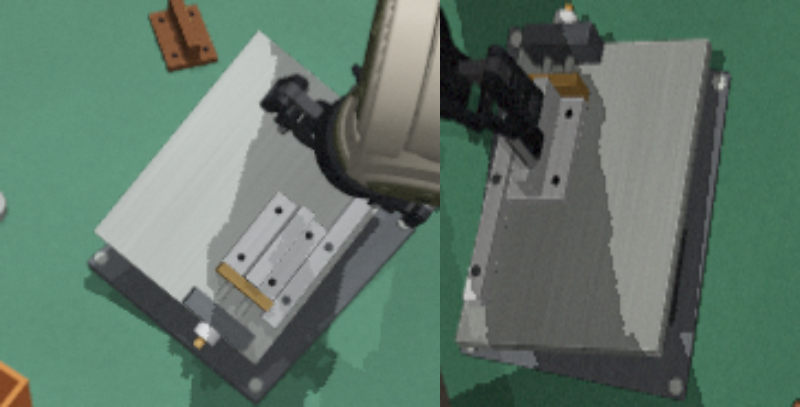

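The bracket now lies in the corner: in the left view from about (240,250) to (320,230), with its foot at the brass ejector (245,288) and its side on the rail. Next I'll shut the fingers and bring them down behind the uphill end.

Scaled: 0.07 m / 0.6 = 0.1167, 0.06 m / 0.6 = 0.1, 0.0024 rad / 3.1416 = 0.0008.

```bash

python3 -m creep '[0.0083,0.0388,0,0.0008,0.0006,-0.0005,0.0133,0.0388,0,0.0008,0.0006,-0.0005,0.0133,0.0388,0.05,0.0008,0.0006,-0.0005,0.0133,0.0388,0.1,0.0008,0.0006,-0.0005,0.0133,0.0388,0.1167,0.0008,0.0006,-0.0005,0.0133,0.0388,0.1167,0.0008,0.0006,-0.0005]' 0 20
python3 go.py p -128 -28 12
python3 - <<'E'
from workcell import viewer
import cv2
a=viewer.read_camera("scene")["image"][195:380,250:450,::-1]; a=cv2.resize(a,None,fx=2.2,fy=2.2)
b=viewer.read_camera("top")["image"][175:312,192:342,::-1]; b=cv2.resize(b,(int(150*2.4),407))
cv2.imwrite("pics/c2.png",cv2.hconcat([a,b]))
E
```

```text
clock: 10.4
tcp_pos: [0.5079, 0.2246, 0.1565]
orientation: [-0.198, 0.035, 0.965, -0.169]
wrist_force: [0.0, 0.1, 0.6]
finger_gap: -0.0002
grip_force: 0.0
target [0.4935 0.2124 0.1215] plateTCP [-129.2  -28.4   51.8]
row [-0.0014, 0.0004, 0.0398] [-0.0014, -0.0032, 0.0004]
F [0.  0.1 0.6] Fplate [-0.2 -0.2  0.6] j [ 0.36  0.76  0.46  1.77 -0.16  0.47] gap -0.0002 10.4
```

View pics/c2.png

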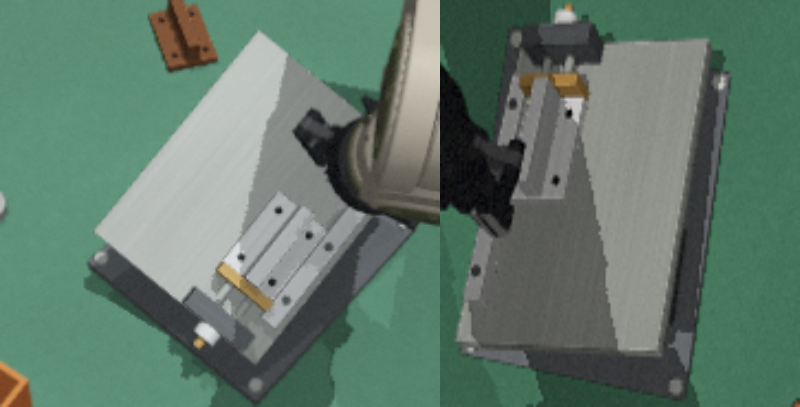

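The bracket sits square in the corner, with its uphill end at about (300,210) in the left view. In the right view the shut fingers at (500,225) are uphill of it and in the air. I'll go down and feel for the plate.

Scaled: 0.039 m / 0.6 = 0.065, 0.036 m / 0.6 = 0.06.

```bash

python3 -m creep '[0,0,0.025,0,0,0,0,0,0.05,0,0,0,0,0,0.06,0,0,0,0,0,0.065,0,0,0,0,0,0.065,0,0,0]'
python3 go.py p -108 -28 12
```

```text
clock: 11.12
tcp_pos: [0.4934, 0.2127, 0.123]
orientation: [-0.198, 0.035, 0.965, -0.168]
wrist_force: [0.5, -0.1, -0.2]
finger_gap: -0.0002
grip_force: 0.0
target [0.5119 0.2097 0.1142] plateTCP [-128.6  -28.2   13.3]
row [-0.0206, 0.0002, 0.0013] [-0.0005, -0.0017, 0.0]
F [ 0.5 -0.1 -0.2] Fplate [ 0.5 -0.  -0. ] j [ 0.35  0.74  0.33  1.67 -0.16  0.46] gap -0.0002 11.12
```

Scaled: -0.018 m / 0.6 = -0.03, -0.016 m / 0.6 = -0.0267.

```bash

python3 -m creep '[-0.01,0,0,0,0,0,-0.02,0,0,0,0,0,-0.0233,0,0,0,0,0,-0.0267,0,0,0,0,0,-0.03,0,0,0,0,0,-0.03,0,0,0,0,0]'
python3 go.py p -108 -28 12
python3 -m creep '[-0.0017,0,0,0,0,0,-0.0033,0,0,0,0,0,-0.005,0,0,0,0,0,-0.0067,0,0,0,0,0,-0.0067,0,0,0,0,0]'
python3 go.py p -108 -28 12
```

```text
clock: 11.88
tcp_pos: [0.5096, 0.2101, 0.1159]
orientation: [-0.198, 0.035, 0.965, -0.168]
wrist_force: [0.4, 0.7, 1.0]
finger_gap: 0.0003
grip_force: 0.0
target [0.5119 0.2097 0.1142] plateTCP [-110.8  -28.2   12.7]
row [-0.0028, 0.0002, 0.0007] [-0.0008, -0.0025, 0.0001]
F [0.4 0.7 1. ] Fplate [-0.2  0.3  1.3] j [ 0.34  0.77  0.37  1.68 -0.16  0.45] gap 0.0003 11.88
clock: 12.5
tcp_pos: [0.5133, 0.2095, 0.1144]
orientation: [-0.198, 0.035, 0.965, -0.168]
wrist_force: [-0.2, 0.2, 0.2]
finger_gap: 0.0
grip_force: 0.0
target [0.5119 0.2097 0.1142] plateTCP [-106.7  -28.2   12.8]
row [0.0013, 0.0002, 0.0008] [-0.0008, -0.0023, 0.0001]
F [-0.2  0.2  0.2] Fplate [-0.3  0.2  0.1] j [ 0.33  0.78  0.38  1.68 -0.17  0.45] gap 0.0 12.5
```

Scaled: -0.003 m / 0.6 = -0.005, -0.002 m / 0.6 = -0.0033.

```bash

for i in 1 2; do python3 -m creep '[-0.0017,0,0,0,0,0,-0.0033,0,0,0,0,0,-0.005,0,0,0,0,0]' >/dev/null
python3 go.py p -108 -28 12 | grep -o -e 'plateTCP.*' -e 'Fplate.*j'; done
```

```text
plateTCP [-103.8  -28.2   12.8]
Fplate [-0.3 -0.3  0.3] j
plateTCP [-102.   -28.2   12.8]
Fplate [-4.8 -0.   1.8] j
```

Scaled: -0.001 m / 0.6 = -0.0017.

```bash

python3 -m creep '[-0.0017,0,0,0,0,0,-0.0017,0,0,0,0,0]' >/dev/null
python3 go.py p -108 -28 12 | grep -o -e 'plateTCP.*' -e 'Fplate.*j'
python3 -m creep '[-0.0017,0,0,0,0,0,-0.0017,0,0,0,0,0]' >/dev/null
python3 go.py p -108 -28 12 | grep -o -e 'plateTCP.*' -e 'Fplate.*j'
python3 -m creep '[-0.0017,0,0,0,0,0,-0.0017,0,0,0,0,0]' >/dev/null
python3 go.py p -108 -28 12 | grep -o -e 'plateTCP.*' -e 'Fplate.*j'
```

```text
plateTCP [-100.2  -28.2   12.8]
Fplate [-5.1 -0.3  1.4] j
plateTCP [-98.8 -28.2  12.7]
Fplate [-6.1 -0.6  1.3] j
plateTCP [-97.7 -28.2  12.7]
Fplate [-5.9 -0.3  1.2] j
```

Scaled: -0.002 m / 0.6 = -0.0033, -0.001 m / 0.6 = -0.0017.

```bash

python3 -m creep '[-0.0017,0,0,0,0,0,-0.0033,0,0,0,0,0,-0.0033,0,0,0,0,0]' >/dev/null
python3 go.py p -108 -28 12 | grep -o -e 'plateTCP.*' -e 'Fplate.*j'
```

```text
plateTCP [-95.7 -28.2  12.7]
Fplate [-4.2 -1.4  1. ] j
```

Scaled: -0.002 m / 0.6 = -0.0033, -0.001 m / 0.6 = -0.0017.

```bash

python3 -m creep '[-0.0017,0,0,0,0,0,-0.0033,0,0,0,0,0,-0.0033,0,0,0,0,0]' >/dev/null
python3 go.py p -108 -28 12 | grep -o -e 'plateTCP.*' -e 'Fplate.*j'
```

```text
plateTCP [-93.7 -28.3  12.7]
Fplate [-4.3 -1.2 -0.2] j
```

Scaled: -0.001 m / 0.6 = -0.0017.

```bash

python3 -m creep '[-0.0017,0,0,0,0,0,-0.0017,0,0,0,0,0]' >/dev/null
python3 go.py p -108 -28 12 | grep -o -e 'plateTCP.*' -e 'Fplate.*j'
```

```text
plateTCP [-92.7 -28.3  12.7]
Fplate [-3.9 -0.7 -0.6] j
```

Scaled: -0.002 m / 0.6 = -0.0033, -0.001 m / 0.6 = -0.0017.

```bash

python3 -m creep '[-0.0017,0,0,0,0,0,-0.0033,0,0,0,0,0,-0.0033,0,0,0,0,0]' >/dev/null
python3 go.py p -108 -28 12 | grep -o -e 'plateTCP.*' -e 'Fplate.*j'
```

```text
plateTCP [-90.9 -28.2  12.7]
Fplate [-5.4 -1.   0.7] j
```

Scaled: -0.001 m / 0.6 = -0.0017.

```bash

python3 -m creep '[-0.0017,0,0,0,0,0,-0.0017,0,0,0,0,0]' >/dev/null
python3 go.py p -108 -28 12 | grep -o -e 'plateTCP.*' -e 'Fplate.*j'
```

```text
plateTCP [-90.9 -28.3  12.8]
Fplate [-8.2 -1.2  2.1] j
```

Movement has stopped while the force rises, so this is probably the stop. I'll confirm and build up to about 15 N.

Scaled: -0.001 m / 0.6 = -0.0017.

```bash

python3 -m creep '[-0.0017,0,0,0,0,0,-0.0017,0,0,0,0,0]' >/dev/null
python3 go.py p -108 -28 12 | grep -o -e 'plateTCP.*' -e 'Fplate.*j'
```

```text
plateTCP [-90.9 -28.3  12.8]
Fplate [-12.2  -1.5   2.1] j
```

Scaled: -0.0008 m / 0.6 = -0.0013.

```bash

python3 -m creep '[-0.0013,0,0,0,0,0,-0.0013,0,0,0,0,0,-0.0013,0,0,0,0,0]' >/dev/null
python3 go.py p -108 -28 12 | grep -o -e 'plateTCP.*' -e 'Fplate.*j'
python3 -m creep '[0,0,0,0,0,0,0,0,0,0,0,0,0,0,0,0,0,0,0,0,0,0,0,0,0,0,0,0,0,0,0,0,0,0,0,0,0,0,0,0,0,0,0,0,0,0,0,0]' >/dev/null
python3 go.py p -108 -28 12 | grep -o -e 'plateTCP.*' -e 'Fplate.*j'
```

```text
plateTCP [-90.9 -28.3  12.8]
Fplate [-15.3  -1.3   3.2] j
plateTCP [-90.9 -28.3  12.8]
Fplate [-15.   -1.7   2.7] j
```

Held at 15 N for over a second with no movement. I'll back off uphill, lift away and check.

Scaled: -0.15 m / 0.6 = -0.25, -0.12 m / 0.6 = -0.2.

```bash

python3 -m creep '[0.0067,0,0,0,0,0,0.0167,0,0,0,0,0,0.0333,0,0,0,0,0,0.0333,0,-0.05,0,0,0,0.0333,0,-0.1333,0,0,0,0.0333,0,-0.2,0,0,0,0.0333,0,-0.25,0,0,0,0.0333,0,-0.25,0,0,0]'
python3 - <<'E'
from workcell import viewer
import cv2
a=viewer.read_camera("scene")["image"][195:380,250:450,::-1]; a=cv2.resize(a,None,fx=2.2,fy=2.2)
b=viewer.read_camera("top")["image"][175:312,192:342,::-1]; b=cv2.resize(b,(int(150*2.4),407))
cv2.imwrite("pics/c3.png",cv2.hconcat([a,b]))
E
```

```text
clock: 18.25
tcp_pos: [0.5732, 0.2575, 0.2447]
orientation: [-0.195, 0.035, 0.966, -0.167]
wrist_force: [-0.7, -0.0, -0.3]
finger_gap: -0.0002
grip_force: 0.0
```

View pics/c3.png

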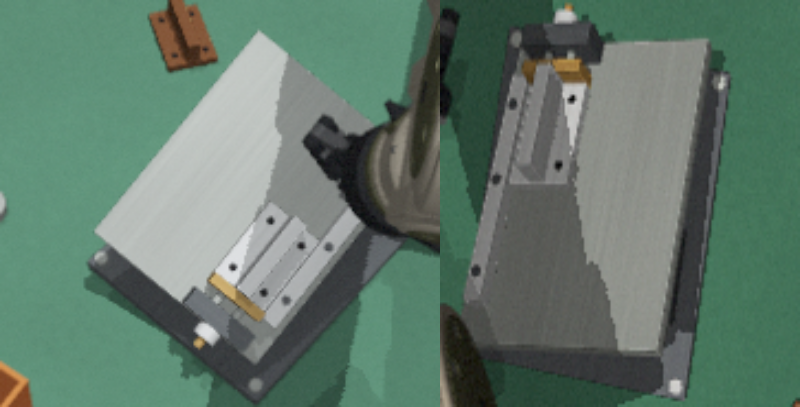

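The bracket is home against the rail and the pushed-back ejector (brass at (235,298) in the left view), and the gripper is clear of it.

```bash
python3 -c "
from workcell import env
print(env.hand_in())"
```

```text
the job is handed in; nothing more can be done
None
```

The bracket slid into the corner by itself, was pushed until the ejector stopped moving, held there at about 15 N for just over a second, and left untouched; the job was handed in after about 18 s, with no verdict returned.

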